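Drop the spool clamps from the drop-bottom bin into the tray

TASK

The violin's seam is about to be glued and all the spool clamps must be at hand at once. Push the wooden tray under the drop-bottom clamp bin until it is fully home against the rear stop; only then push the brass safety slide all the way across, clear of the red release lever, and press the lever in so that the floor swings open and drops all three clamps into the tray. Leave the tray home under the bin with the clamps in it and the floor hanging open, and do not disturb the glue pot, the vernier calliper or the carving gouge.

Things in the scene. Friction and masses are not known exactly. Their poses are not given: they have to be found in the camera images.
- clamp_bin: Pale wooden drop-bottom bin on a stand, fixed to the bench, 342 mm high, open on top. Origin: on the bench under its middle; +x points away from its front (the front, with the red lever, faces the robot), +y to the left seen from the robot, +z up. Between the side frames (x -60 to +85 mm) runs a passage for the tray, open in front, 170 mm wide, free up to z = 215; a 45 mm high rail across its rear (x = +85) is the stop.
- apron_edge (a point): Front top edge of the bin's apron, at x = -106, y = 0, z = 342 mm in the bin's frame. The front board (face at x = -68) flares out from z = 300 to this edge, y -68 to +68, over the lever and slide, so a tool pointing straight down cannot get at them: come from the front, tilted about 35 to 45 degrees, fingers pointing down and toward the bin (+x).
- tray: Loose rubber-lined wooden tray, 170 (x) x 150 (y) x 42 mm high, walls 8 mm, inner floor 8 mm up, 0.35 to 0.6 kg. Origin: centre of underside; +x from the handle end to the rear end. Starts empty in front of the bin, up to 30 mm off to a side and turned up to 0.25 rad; slides on the bench. Home = rear wall on the stop, square: origin at x = 0, y = 0 in the bin's frame, axes parallel.
- tray_handle (a point): Middle of the tray's handle, a dark upright wooden tongue on the middle of the front wall: 42 mm long (x), 16 mm thick (y), from 18 to 54 mm above the bench. This point is 109 mm before the tray's origin, 38 mm up. Pinch it across its thickness; near home the bin's apron overhangs, so hold it with the tool tilted back from the bin by 20 to 45 degrees.
- lever_pad (a point): Press point on the outer face of the release lever's red thumb pad; at rest at x = -95, y = 0, z = 290 mm in the bin's frame; moves with the lever. The pad is 28 mm wide (y), from z = 260 to 304 mm, and faces the bin's -x. Press it along the bin's +x.
- slide_knob (a point): Middle of the safety slide's black knob, a round stub 14 mm thick pointing along the bin's -x, from x = -84 to -113 mm at z = 282 mm; at y = +85 mm in the bin's frame when the slide is at 0 (left of the lever, seen from the robot). Push it on its left side, or pinch it, and move it along the bin's -y.
- floor_edge (a point): Middle of the front edge of the drop floor (its steel striker plate, held up by the lever's hook): at x = -95, y = 0, z = 226 mm in the bin's frame when shut; the floor inside the bin is level then, its top at z = 230. Hinged at the rear of the bin, the floor falls by itself when the hook lets go; this edge then hangs about 70 mm above the bench, clear of the tray.
- release_lever (a joint): Angle of the release lever, rad: 0 at rest, grows as the pad is pressed in, stop at 0.36. The hook lets the floor go at about 0.25 (pad pressed in 8 mm); at 0.36 the pad is 11 mm in. A spring (2 to 5 N at the pad) returns it. While the safety slide is on, its brass block stops the lever at about 0.1.
- safety_slide (a joint): Travel of the brass safety slide, m: 0 fully on (block behind the red pad), grows toward the bin's -y, 0.040 fully off, at its end stop; the lever is free from about 0.030. Moves with about 3 N and stays where it is left; starts between 0 and 0.008.
- clamp_1_mid (a point): Centre of spool clamp 1: two turned wooden discs 27 mm in diameter, 25 mm thick, on a threaded rod, about 89 mm long, 60 g. At the start the three lie side by side on the drop floor in the bin, rods along the bin's y, in any order.
- clamp_2_mid (a point): Centre of spool clamp 2: two turned wooden discs 27 mm in diameter, 25 mm thick, on a threaded rod, about 95 mm long, 60 g. At the start the three lie side by side on the drop floor in the bin, rods along the bin's y, in any order.
- clamp_3_mid (a point): Centre of spool clamp 3: two turned wooden discs 27 mm in diameter, 25 mm thick, on a threaded rod, about 101 mm long, 60 g. At the start the three lie side by side on the drop floor in the bin, rods along the bin's y, in any order.
- spool_clamp_1: Spool clamp 1; origin on its outer surface, 13.5 mm from the middle.
- spool_clamp_2: Spool clamp 2; origin on its outer surface, 13.5 mm from the middle.
- spool_clamp_3: Spool clamp 3; origin on its outer surface, 13.5 mm from the middle.
- lamp_knuckle (a point): Knuckle behind the shade of the hanging bench lamp, left of the work (not part of the job). The shade, 170 mm in diameter, hangs 110 mm further left and nearer the robot, 170 to 320 mm above the bench; from the knuckle two thin struts slope up and away to 0.95 m height. A thin cable hangs from there down to x = 0.4, y = 0.05, z = 0.29 in the robot's frame. Keep the arm clear.
- glue_pot: Blue-green enamel glue pot with lid, 80 mm in diameter, 81 mm high, loose, right of the bin; leave it alone. Origin: centre of its underside.
- vernier: Steel vernier calliper, 174 mm long, lying loose on the bench at the right, near the front; leave it alone. Origin: centre of its underside.
- carving_gouge: Carving gouge with a dark red-brown handle, 210 mm long, lying loose on the bench left of the tray; leave it alone. Origin: centre of its underside.
Mind the look-alikes: they are no part of the job. Leave any orange look-alike of the spool_clamp_1 alone.

How it is judged:
By the outcome, as a careful person would: the job done as asked, in the order asked, and still so for the second after the job is handed in, with the robot touching nothing.
It also fails if it takes over 61 s, if anything falls off the work surface, if the arm or the gripper's body presses on something with over 40 N, if the wrist force passes 120 N, or if a joint passes its speed limit or range.

ROBOT

A 6-joint arm with a two-finger parallel gripper is mounted at the origin on a cart in front of the work surface, level with it; the furniture and walls round the work are solid. World frame = base frame: x ahead of the robot, y to its left, z up, the work surface at z = 0. Lengths are in m, angles in degrees, forces in N, time in s.
With the tool pointing down it reaches from about 0.3 to 0.75 m from the base axis. Payload 8.5 kg.
Tool frame: the origin (TCP) lies midway between the tips of the shut fingers; the grasp point (between the pads) lies env.grip_point_offset behind it (env.grip_point_offset is the distance from the TCP to the grasp point, in m); z points along the fingers, y is the line along which they close (so a half turn about z gives the same grasp; the last joint's range is limited). The gripper opens to 85 mm and grips with 20 to 120 N. Pads are 22 mm wide; open, the fingers measure 114 mm over their backs; the gripper's body (76 mm by 85 mm) begins 54 mm behind the grasp point. The pads swing forward as they close: fully open they stand 13 mm farther back than shut.
Start: joints at [57.107, 21.807, 74.336, -0, 83.858, -12.336], TCP at [0.193, 0.515, 0.231] pointing down, gripper open.
Joint ranges: [-178.18, 178.18], [-50.72, 133.34], [12.68, 142.11], [-81.47, 261.47], [9.98, 163.14], [-165.26, 165.26]. Speed limits (degrees/s): [136.94, 136.94, 180, 180, 180, 180].

INTERFACE

Orientations are given as a 3x3 rotation matrix whose columns are the frame's x, y, z axes.
In Python, from rig import env, optics gives the robot as it stands.
- The arm moves only by the tool arm_command, never from a script. Its argument "commands" is one flat list of numbers, 7 for each row, row after row: the closure, from -1 (fully open) to 1 (shut), so that 0 is half open, then the shift along the tool's x, y, z as a fraction of full scale, then the turn, a rotation vector about the tool's x, y, z as a fraction of full scale. A call has 1 to 12 rows; each row is the pose to reach, as a shift and turn from the pose commanded when the call began, along the tool's axes at that moment; what a row does not reach only later rows make up. Full scale, the value 1, is 500 mm for a shift and 120 degrees for a turn. A row lasts 1/12 s, in which the tool goes at most 41.7 mm and 7.16 degrees, less where a joint would pass 70% of its speed; a pose out of reach is approached as far as the arm can. A call with a number of a shift or a turn outside -1 to 1 is refused whole. A call with a gripper value outside its range is refused whole. The fingers move at their own pace and stop on an object; "newtons" is the grip in N (left out, the last holds). Time passes only in rows, so rows that repeat a pose let the fingers close. It gives the time, the measured TCP pose, the force, the opening and the grip force at its end, in the units of the state.
- env.observe(): the state, without advancing time (a new reading comes with each control period).
- optics.get_image(name): name is "side" or "top"; returns a dict with "image" (420x560x3 uint8, red, green, blue), "intrinsics" (3x3 intrinsics, pixels), "origin" and "orientation" of the camera in the world. Camera axes: x right, y down, z forward; pixel columns grow to the right and rows downward; lengths in m; the calibration is good to about 2 mm. A picture is of the moment at which its call begins. There is no depth.
- env.close_job(): hands the job in; it is judged then, once.
The state is a dict: "time_s": time; "q": joint angles; "qvel": joint speeds; "joint_efforts": joint torques, N m; "position": TCP position; "tool_rot": TCP orientation; "ft_force": force on the tool from outside, world axes, zero at the start; "wrist_torque": the same for the moment, N m; "grip_width": finger opening in m; "gripper_force": force on a finger pad.
Only numpy, scipy, OpenCV 4.12 (cv2) and the standard library are available. Lean on these libraries where they do the work, as an engineer would, in place of code of your own. Each camera call takes 0.05 s, during which the arm holds its last target. There are 200 camera calls.

## Working session

There is one attempt and no reset: what is moved stays moved. The work goes in short steps, Python scripts to look and compute and a tool call to move; the robot and the scene stay as the last step left them, time stands still between calls to the robot, and variables do not carry over. Pictures are saved under pics/ and viewed, at most 10 in all, crops included, and the job is handed in when it is done.

Besides the shell and the picture viewer there is one more tool, called after ">>>" by a JSON object that holds its "name" and its "arguments", one argument or row to a line. arm_command: Moves the arm, as the interface text tells. Shift numbers are shares of 500 mm and turn numbers shares of 120 degrees, none past 1 either way. Its arguments: {"type":"object","properties":{"commands":{"type":"array","items":{"type":"number"}},"newtons":{"type":"number"}},"required":["commands"]}

```bash
mkdir -p pics
python3 - <<'E'
from rig import env, optics
import cv2,numpy as np
np.set_printoptions(precision=4,suppress=True)
for n in ("top","side"):
    d=optics.get_image(n); cv2.imwrite(f"pics/{n}0.png",cv2.resize(d["image"][:,:,::-1],(784,588),interpolation=cv2.INTER_CUBIC))
    print(n,d["intrinsics"],d["origin"],d["orientation"])
print(env.observe(),env.grip_point_offset)
E
```

```text
top [[450.5314   0.     281.3999]
 [  0.     450.5314 213.1833]
 [  0.       0.       1.    ]] [ 0.3916 -0.2804  1.3423] [[ 0.0006 -0.991   0.1339]
 [-0.9999  0.0008  0.0101]
 [-0.0101 -0.1339 -0.9909]]
side [[465.7609   0.     275.7408]
 [  0.     465.7609 209.4734]
 [  0.       0.       1.    ]] [ 0.7837 -1.1104  1.059 ] [[ 0.9616  0.1885 -0.1997]
 [ 0.2745 -0.6745  0.6854]
 [-0.0055 -0.7138 -0.7003]]
{'time_s': 0.1, 'q': array([ 57.1076,  21.8364,  74.378 ,  -0.001 ,  83.858 , -12.3384]), 'qvel': array([ 0.0129, -0.0155, -0.1351,  0.0845, -0.0752, -0.0863]), 'joint_efforts': array([  0.0043, -44.9216, -23.1659,  -0.0001,   0.0036,   0.    ]), 'position': array([0.193 , 0.5148, 0.2308]), 'tool_rot': array([[-0.9363,  0.3511, -0.0007],
       [ 0.3511,  0.9363, -0.0011],
       [ 0.0003, -0.0012, -1.    ]]), 'ft_force': array([-0.1175, -0.6109,  0.0853]), 'wrist_torque': array([0.0186, 0.0119, 0.0174]), 'gripper_force': 0.0, 'grip_width': 0.08487329724690255} 0.0187
```

View pics/top0.png

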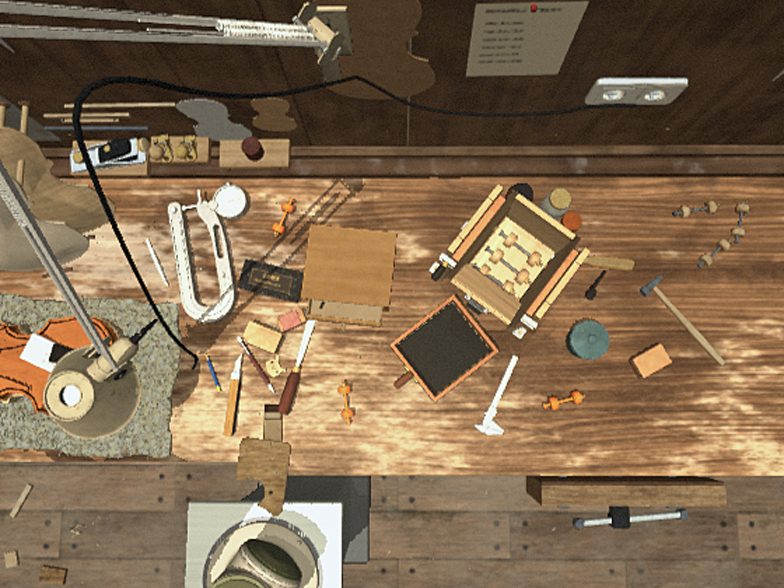

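View pics/side0.png

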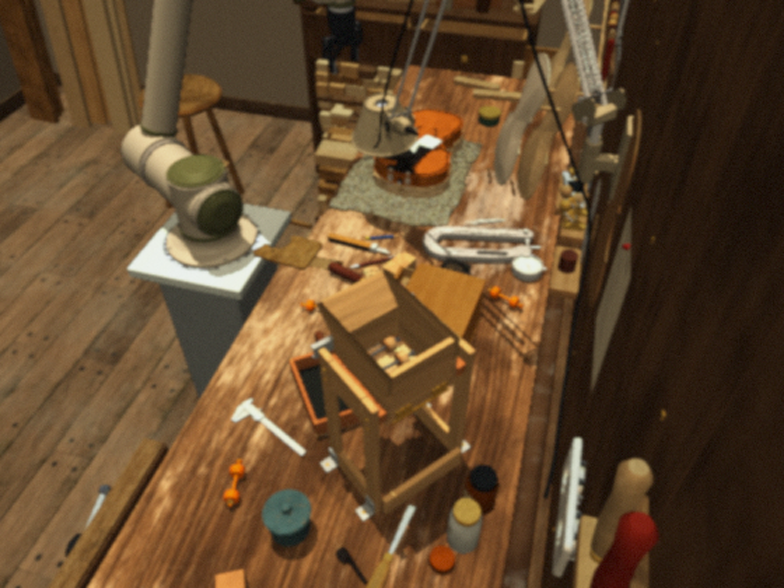

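```bash
cat > h.py <<'E'
import numpy as np,cv2
from rig import env,optics
from scipy.optimize import least_squares
from scipy.spatial.transform import Rotation as R
np.set_printoptions(precision=4,suppress=True)
def proj(d,P):
    p=(np.atleast_2d(P)-d["origin"])@np.array(d["orientation"]); p=p@np.array(d["intrinsics"]).T
    return p[:,:2]/p[:,2:]
def ray(d,uv,z):
    v=np.array(d["orientation"])@np.linalg.solve(d["intrinsics"],[uv[0],uv[1],1]); o=np.array(d["origin"])
    return o+v*(z-o[2])/v[2]
def crop(d,x0,y0,w,h,s,name):
    cv2.imwrite(name,cv2.resize(d["image"][y0:y0+h,x0:x0+w,::-1],None,fx=s,fy=s,interpolation=cv2.INTER_CUBIC))
def Tb(b,P):
    P=np.atleast_2d(P); c,s=np.cos(b[2]),np.sin(b[2])
    return np.c_[b[0]+c*P[:,0]-s*P[:,1],b[1]+s*P[:,0]+c*P[:,1],P[:,2]]
E
python3 - <<'E'
from h import *
t=optics.get_image("top");s=optics.get_image("side")
crop(t,270,125,160,165,3.6,"pics/tc.png")
crop(s,200,180,150,190,3.1,"pics/sc.png")
print(proj(t,[[.193,.515,.231]])*1.4,proj(s,[[.193,.515,.231]])*1.4)
E
```

```text
[[-62.928  500.1221]] [[343.8429  71.3474]]
```

View pics/tc.png

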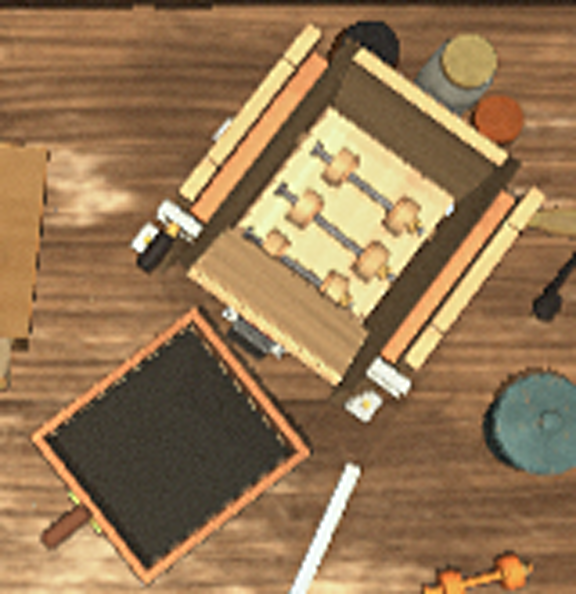

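View pics/sc.png

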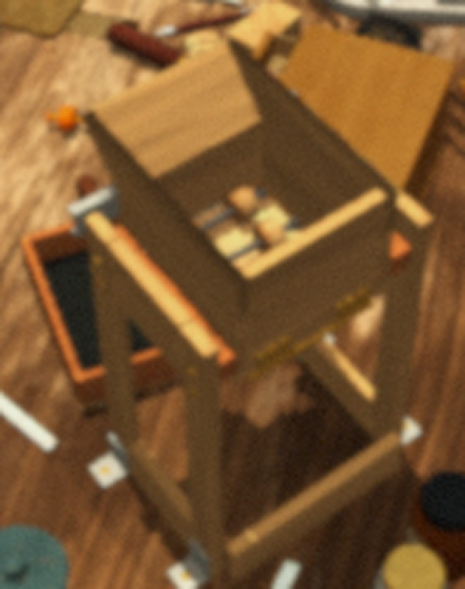

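Run:
```python
from h import *
t=optics.get_image("top");s=optics.get_image("side")
f=lambda L:np.array(L,float)/3.6+[270,125]
g=lambda L:np.array(L,float)/3.1+[200,180]
A=np.array([[-.106,.068,.342],[-.106,-.068,.342]])
px=f([(188,268),(340,383)])
ps=g([(88,115),]) # side: left apron corner? check
P=[ray(t,p,.342) for p in px]
m=(P[0]+P[1])/2; e=P[0]-P[1]; print(np.linalg.norm(e))
yaw=np.arctan2(e[1],e[0])-np.pi/2
b=np.array([*(m[:2]+.106*np.array([np.cos(yaw),np.sin(yaw)])),yaw]); print("bin",b,np.degrees(yaw))
print("side pred apron L,R",(proj(s,Tb(b,A))-[200,180])*3.1)
print("knob pred s=0",(proj(t,Tb(b,[[-.113,.085,.282],[-.084,.085,.282],[-.113,.085,.289]]))-[270,125])*3.6)
C=[ray(t,p,.042) for p in f([(197,310),(310,455),(148,582),(33,437)])]
C=np.array(C); c=C.mean(0); ax=(C[0]+C[1]-C[2]-C[3])/2; print("tray",c,np.linalg.norm(ax),np.degrees(np.arctan2(ax[1],ax[0])),"w",np.linalg.norm((C[0]+C[3]-C[1]-C[2])/2))
u=ax/np.linalg.norm(ax); print("handle",c-.109*u)
print("handle px",(proj(t,[c-.109*u+[0,0,.012]])-[270,125])*3.6)
print("rear board", [Tb(b,[[.085,y,.342]]) for y in(.068,-.068)])
np.save("b.npy",b)
print("in bin frame", np.array([[np.cos(yaw),np.sin(yaw)],[-np.sin(yaw),np.cos(yaw)]])@(c[:2]-b[:2]))
```

```text
0.1176665718938948
bin [ 0.6055 -0.4734 -0.6595] -37.78396992898318
side pred apron L,R [[234.1837  37.8351]
 [ 76.961  116.2308]]
knob pred s=0 [[142.8482 267.2602]
 [169.3606 233.1576]
 [143.4024 265.5091]]
tray [ 0.464 -0.372  0.042] 0.1659196585863797 -52.316817097024774 w 0.14660543704571125
handle [ 0.3974 -0.2857  0.042 ]
handle px [[ 64.3362 529.1264]]
rear board [array([[ 0.7143, -0.4717,  0.342 ]]), array([[ 0.631 , -0.5792,  0.342 ]])]
in bin frame [-0.174  -0.0065]
```

```bash
cat >> h.py <<'E'
def rot(yaw,tilt):
    y,a=np.radians(yaw),np.radians(tilt); u=np.array([np.cos(y),np.sin(y),0]); n=np.array([-u[1],u[0],0])
    z=np.sin(a)*u-np.cos(a)*np.array([0,0,1]); return np.c_[np.cross(n,z),n,z]
def rows(T,s=None):
    s=s or env.observe(); R0=np.array(s["tool_rot"]); p0=np.array(s["position"])
    for p,r in T:
        sh=R0.T@(np.array(p)-p0)/.5; w=R.from_matrix(R0.T@r).as_rotvec(degrees=True)/120
        print(np.round(np.r_[sh,w],3).tolist(), "n>=%.1f"%max(np.linalg.norm(sh)*12,np.linalg.norm(w)*120/7.16))
def tip(g,r,o=None):  # TCP for grasp point at g
    return np.array(g)+r[:,2]*env.grip_point_offset
E
python3 - <<'E'
from h import *
s=env.observe();R0=np.array(s["tool_rot"])
rows([([.11,.30,.45],R0),([.26,.06,.45],rot(-37.8,0)),([.25,-.18,.45],rot(-37.8,0))])
E
```

```text
[0.005, -0.461, -0.438, 0.0, 0.0, 0.0] n>=7.6
[-0.445, -0.805, -0.437, -0.0, -0.0, 0.144] n>=12.2
[-0.595, -1.262, -0.437, -0.0, -0.0, 0.144] n>=17.5
```

>>> {"name": "arm_command", "arguments": {
  "commands": [-1, 0, -0.46, -0.44, 0, 0, 0, -1, 0, -0.46, -0.44, 0, 0, 0, -1, 0, -0.46, -0.44, 0, 0, 0, -1, 0, -0.46, -0.44, 0, 0, 0, -1, 0, -0.46, -0.44, 0, 0, 0, -1, 0, -0.46, -0.44, 0, 0, 0, -1, 0, -0.46, -0.44, 0, 0, 0, -1, 0, -0.46, -0.44, 0, 0, 0, -1, 0, -0.46, -0.44, 0, 0, 0]
}}

```text
time_s: 1.05
position: [0.1112, 0.2976, 0.4555]
tool_rot: [[-0.936, 0.352, 0.006], [0.352, 0.936, 0.007], [-0.004, 0.009, -1.0]]
ft_force: [0.1, 1.5, 0.9]
grip_width: 0.0855
gripper_force: 0.0
```

>>> {"name": "arm_command", "arguments": {
  "commands": [-1, -0.22, -0.17, 0, 0, 0, 0.07, -1, -0.45, -0.35, 0, 0, 0, 0.14, -1, -0.45, -0.35, 0, 0, 0, 0.14, -1, -0.45, -0.35, 0, 0, 0, 0.14, -1, -0.45, -0.35, 0, 0, 0, 0.14, -1, -0.45, -0.35, 0, 0, 0, 0.14, -1, -0.45, -0.35, 0, 0, 0, 0.14, -1, -0.45, -0.35, 0, 0, 0, 0.14, -1, -0.45, -0.35, 0, 0, 0, 0.14, -1, -0.45, -0.35, 0, 0, 0, 0.14]
}}

```text
time_s: 1.88
position: [0.2626, 0.0556, 0.4504]
tool_rot: [[-0.792, 0.61, -0.003], [0.61, 0.792, 0.001], [0.002, -0.001, -1.0]]
ft_force: [-0.4, -1.1, 0.5]
grip_width: 0.0851
gripper_force: 0.0
```

Run:
```python
from h import *
s=env.observe();print(s["time_s"],s["position"],s["q"])
h=np.array([.3974,-.2857,.038]); r=rot(-52.3,33); g=tip(h,r)
print(g,g-r[:,2]*.16)
rows([([.25,-.18,.45],rot(-45,0)),(g-r[:,2]*.14,r),(g,r)])
```

```text
1.8833 [0.2626 0.0556 0.4504] [-14.0183 -12.8694  77.9902   0.0127 115.03   -66.3882]
[ 0.4036 -0.2938  0.0223] [ 0.3503 -0.2248  0.1565]
[-0.268, -0.389, 0.0, -0.0, -0.001, 0.061] n>=5.7
[-0.504, -0.342, 0.62, 0.035, -0.275, 0.119] n>=10.4
[-0.652, -0.38, 0.855, 0.035, -0.275, 0.119] n>=13.7
```

>>> {"name": "arm_command", "arguments": {
  "commands": [-1, -0.27, -0.39, 0, 0, 0, 0.06, -1, -0.27, -0.39, 0, 0, 0, 0.06, -1, -0.27, -0.39, 0, 0, 0, 0.06, -1, -0.27, -0.39, 0, 0, 0, 0.06, -1, -0.27, -0.39, 0, 0, 0, 0.06, -1, -0.5, -0.34, 0.62, 0.035, -0.275, 0.12, -1, -0.5, -0.34, 0.62, 0.035, -0.275, 0.12, -1, -0.5, -0.34, 0.62, 0.035, -0.275, 0.12, -1, -0.5, -0.34, 0.62, 0.035, -0.275, 0.12, -1, -0.5, -0.34, 0.62, 0.035, -0.275, 0.12, -1, -0.5, -0.34, 0.62, 0.035, -0.275, 0.12, -1, -0.5, -0.34, 0.62, 0.035, -0.275, 0.12]
}}

```text
time_s: 2.88
position: [0.3231, -0.1974, 0.2475]
tool_rot: [[-0.514, 0.788, 0.341], [0.659, 0.616, -0.432], [-0.55, 0.003, -0.835]]
ft_force: [2.0, -2.8, -0.2]
grip_width: 0.0854
gripper_force: 0.0
```

>>> {"name": "arm_command", "arguments": {
  "commands": [-1, 0, 0, 0, 0, 0, 0, -1, 0, 0, 0, 0, 0, 0, -1, 0, 0, 0, 0, 0, 0, -1, 0, 0, 0, 0, 0, 0]
}}

```text
time_s: 3.22
position: [0.3231, -0.1997, 0.2496]
tool_rot: [[-0.515, 0.789, 0.336], [0.661, 0.615, -0.43], [-0.546, 0.001, -0.838]]
ft_force: [0.8, -0.2, -0.2]
grip_width: 0.0853
gripper_force: 0.0
```

Run:
```python
from h import *
s=env.observe();print(s["time_s"],s["position"],s["q"])
h=np.array([.3974,-.2857,.038]); r=rot(-52.3,33); g=tip(h,r)
rows([(g-r[:,2]*.06,r),(g,r)])
t=optics.get_image("top"); crop(t,230,180,200,150,4,"pics/t1.png")
```

```text
3.2167 [ 0.3231 -0.1997  0.2496] [-48.3219  -9.1676 115.031   -3.0365  41.1571 -84.5336]
[0.041, 0.011, 0.396, 0.001, 0.001, 0.001] n>=4.8
[0.041, 0.011, 0.516, 0.001, 0.001, 0.001] n>=6.2
```

View pics/t1.png

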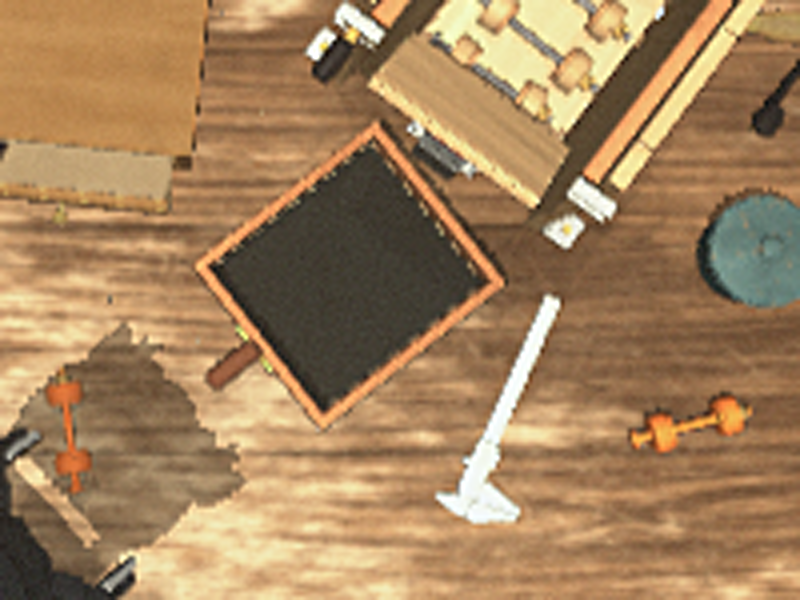

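>>> {"name": "arm_command", "arguments": {
  "commands": [-1, 0.04, 0.01, 0.1, 0, 0, 0, -1, 0.04, 0.01, 0.2, 0, 0, 0, -1, 0.04, 0.01, 0.3, 0, 0, 0, -1, 0.04, 0.01, 0.4, 0, 0, 0, -1, 0.04, 0.01, 0.45, 0, 0, 0, -1, 0.04, 0.01, 0.48, 0, 0, 0, -1, 0.04, 0.01, 0.515, 0, 0, 0, -1, 0.04, 0.01, 0.515, 0, 0, 0]
}}

```text
time_s: 3.93
position: [0.4244, -0.2977, 0.0518]
tool_rot: [[-0.528, 0.799, 0.289], [0.681, 0.601, -0.417], [-0.507, -0.023, -0.862]]
ft_force: [0.2, 0.3, 0.4]
grip_width: 0.0854
gripper_force: 0.0
```

>>> {"name": "arm_command", "arguments": {
  "commands": [1, 0, 0, 0, 0, 0, 0, 1, 0, 0, 0, 0, 0, 0, 1, 0, 0, 0, 0, 0, 0, 1, 0, 0, 0, 0, 0, 0, 1, 0, 0, 0, 0, 0, 0, 1, 0, 0, 0, 0, 0, 0, 1, 0, 0, 0, 0, 0, 0, 1, 0, 0, 0, 0, 0, 0, 1, 0, 0, 0, 0, 0, 0, 1, 0, 0, 0, 0, 0, 0],
  "newtons": 60
}}

```text
time_s: 4.77
position: [0.4219, -0.295, 0.053]
tool_rot: [[-0.528, 0.798, 0.289], [0.682, 0.602, -0.416], [-0.506, -0.023, -0.862]]
ft_force: [-7.5, 2.2, 12.2]
grip_width: 0.0131
gripper_force: 58.8
```

Run:
```python
from h import *
s=env.observe();print(s["time_s"],s["position"],s["grip_width"],s["gripper_force"],s["q"])
t=optics.get_image("top"); crop(t,250,180,150,110,5,"pics/t2.png")
```

```text
4.7667 [ 0.4219 -0.295   0.053 ] 0.013070711435766366 58.78152656368911 [-45.7125  26.1015 114.8964 -28.4167  10.0824 -56.3266]
```

View pics/t2.png

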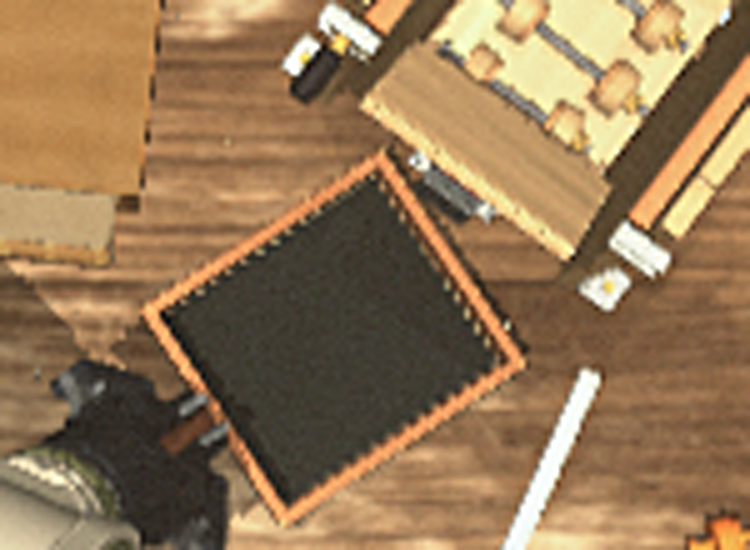

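```bash
cat >> h.py <<'E'
def tray(t,L,x0,y0,sc):
    C=np.array([ray(t,np.array(p)/sc+[x0,y0],.042) for p in L]); c=C.mean(0); ax=C[0]+C[1]-C[2]-C[3]; y=np.degrees(np.arctan2(ax[1],ax[0])); u=ax/np.linalg.norm(ax)
    h=c-.109*u; h[2]=.038; b=np.load("b.npy"); c2,s2=np.cos(b[2]),np.sin(b[2]); d=c[:2]-b[:2]
    print("tray",c,y,"handle",h,"binframe",c2*d[0]+s2*d[1],-s2*d[0]+c2*d[1],y-np.degrees(b[2])); return c,y,h
E
python3 - <<'E'
from h import *
t=optics.get_image("top")
c,y,h=tray(t,[(383,152),(523,362),(287,522),(147,312)],250,180,5)
r=rot(y,15); g=tip(h,r)
s=env.observe(); p=np.array(s["position"]); z=np.array(s["tool_rot"])[:,2]
rows([(p-z*.05,np.array(s["tool_rot"])),(g+[0,0,.07],r),(g,r)])
E
```

```text
tray [ 0.4683 -0.3698  0.042 ] -56.051902653446206 handle [ 0.4074 -0.2794  0.038 ] binframe -0.1719387874665655 -0.002201684328774628 -18.267932724463023
[-0.0, 0.0, -0.1, 0.0, 0.0, 0.0] n>=1.2
[-0.009, -0.006, -0.08, -0.0, 0.129, 0.028] n>=2.2
[0.062, -0.003, 0.041, -0.0, 0.129, 0.028] n>=2.2
```

>>> {"name": "arm_command", "arguments": {
  "commands": [-0.2, 0, 0, 0, 0, 0, 0, -0.2, 0, 0, 0, 0, 0, 0, -0.2, 0, 0, 0, 0, 0, 0, -0.2, 0, 0, -0.05, 0, 0, 0, -0.2, 0, 0, -0.1, 0, 0, 0, -0.2, -0.01, -0.005, -0.08, 0, 0.13, 0.03, -0.2, -0.01, -0.005, -0.08, 0, 0.13, 0.03, -0.2, -0.01, -0.005, -0.08, 0, 0.13, 0.03, -0.2, -0.01, -0.005, -0.08, 0, 0.13, 0.03, -0.2, -0.01, -0.005, -0.08, 0, 0.13, 0.03, -0.2, -0.01, -0.005, -0.08, 0, 0.13, 0.03]
}}

```text
time_s: 5.78
position: [0.4108, -0.2825, 0.0886]
tool_rot: [[-0.537, 0.831, 0.143], [0.804, 0.556, -0.211], [-0.255, 0.001, -0.967]]
ft_force: [0.1, -0.7, 0.0]
grip_width: 0.0512
gripper_force: 0.0
```

Run:
```python
from h import *
s=env.observe();print(s["position"],s["q"])
r=rot(-56,15); g=tip([.4074,-.2794,.038],r)
rows([(g+[0,0,.03],r),(g,r)])
```

```text
[ 0.4108 -0.2825  0.0886] [-46.9385  21.9153 104.41    -3.6336  39.1397 -78.1715]
[0.019, -0.002, 0.075, 0.0, -0.002, -0.002] n>=0.9
[0.034, -0.002, 0.133, 0.0, -0.002, -0.002] n>=1.6
```

>>> {"name": "arm_command", "arguments": {
  "commands": [-0.2, 0.02, 0, 0.075, 0, 0, 0, -0.2, 0.034, 0, 0.133, 0, 0, 0, -0.2, 0.034, 0, 0.133, 0, 0, 0, -0.2, 0.034, 0, 0.133, 0, 0, 0, 1, 0.034, 0, 0.133, 0, 0, 0, 1, 0.034, 0, 0.133, 0, 0, 0, 1, 0.034, 0, 0.133, 0, 0, 0, 1, 0.034, 0, 0.133, 0, 0, 0, 1, 0.034, 0, 0.133, 0, 0, 0, 1, 0.034, 0, 0.133, 0, 0, 0],
  "newtons": 70
}}

```text
time_s: 6.62
position: [0.4122, -0.2841, 0.0223]
tool_rot: [[-0.537, 0.831, 0.145], [0.803, 0.556, -0.214], [-0.259, 0.002, -0.966]]
ft_force: [-1.8, 2.4, 8.9]
grip_width: 0.015
gripper_force: 68.9
```

Run:
```python
from h import *
s=env.observe();print(s["position"],s["q"])
b=np.load("b.npy")
T=[]
for x in(-.18,-.16,-.14,-.10,-.05,0):
    tilt=np.interp(x,[-.18,-.05],[15,32]); r=rot(-37.8,tilt)
    T.append((tip(Tb(b,[[x-.109,0,.039]])[0],r),r))
rows(T)
```

```text
[ 0.4122 -0.2841  0.0223] [-46.9383  29.1739 108.2661  -4.8958  27.8312 -76.6766]
[0.01, -0.069, -0.0, -0.039, 0.0, -0.148] n>=2.6
[-0.028, -0.056, 0.01, -0.042, -0.022, -0.148] n>=2.6
[-0.067, -0.043, 0.019, -0.046, -0.043, -0.147] n>=2.7
[-0.143, -0.016, 0.039, -0.052, -0.086, -0.144] n>=3.0
[-0.239, 0.016, 0.062, -0.061, -0.14, -0.142] n>=3.5
[-0.33, 0.048, 0.087, -0.061, -0.14, -0.142] n>=4.1
```

>>> {"name": "arm_command", "arguments": {
  "commands": [1, 0.001, -0.009, 0, -0.005, 0, -0.019, 1, 0.003, -0.017, 0, -0.01, 0, -0.037, 1, 0.004, -0.026, 0, -0.015, 0, -0.056, 1, 0.005, -0.035, 0, -0.02, 0, -0.074, 1, 0.006, -0.044, 0, -0.025, 0, -0.093, 1, 0.008, -0.052, 0, -0.03, 0, -0.111, 1, 0.009, -0.06, 0, -0.035, 0, -0.13, 1, 0.01, -0.069, 0, -0.039, 0, -0.148, 1, 0.01, -0.069, 0, -0.039, 0, -0.148, 1, 0.01, -0.069, 0, -0.039, 0, -0.148]
}}

```text
time_s: 7.45
position: [0.3821, -0.301, 0.0221]
tool_rot: [[-0.762, 0.614, 0.208], [0.592, 0.789, -0.163], [-0.264, -0.001, -0.964]]
ft_force: [1.6, 0.6, 15.4]
grip_width: 0.015
gripper_force: 69.9
```

Run:
```python
from h import *
s=env.observe();print(s["position"],s["q"])
t=optics.get_image("top"); crop(t,250,160,150,120,5,"pics/t3.png")
```

```text
[ 0.3821 -0.301   0.0221] [ -54.5645   28.0275  111.5271    9.8314   26.0625 -114.9936]
```

View pics/t3.png

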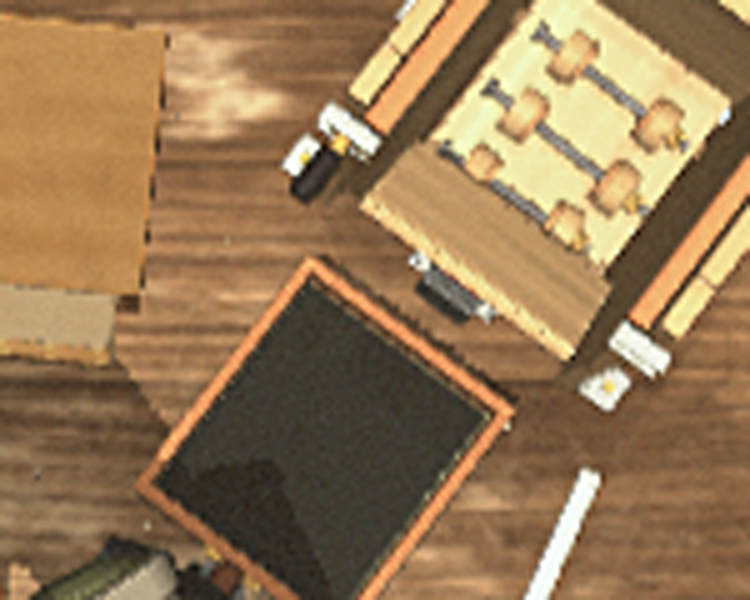

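Run:
```python
from h import *
t=optics.get_image("top"); b=np.load("b.npy")
C=[ray(t,np.array(p)/5+[250,160],.042) for p in((313,258),(513,410),(140,487))]
e=C[0]-C[1]; f=C[0]-C[2]; print(np.degrees([np.arctan2(e[1],e[0])-np.pi/2,np.arctan2(f[1],f[0])]),np.linalg.norm(e),np.linalg.norm(f))
m=(C[0]+C[1])/2-[*b[:2],0]; c,s=np.cos(b[2]),np.sin(b[2]); print("rear mid",c*m[0]+s*m[1],-s*m[0]+c*m[1])
T=[]
for x,ti in((-.15,19),(-.12,22),(-.09,25),(-.06,28),(-.03,30),(-.01,32),(0.003,32)):
    r=rot(-37.8,ti)
    T.append((tip(Tb(b,[[x-.109,0,.04]])[0],r),r))
rows(T)
```

```text
[-37.7306 -37.1243] 0.1447353835794012 0.16659428808495974
rear mid -0.09727320963593675 -0.0018192488766950177
[-0.057, 0.001, 0.015, -0.001, -0.031, -0.0] n>=0.7
[-0.116, 0.001, 0.031, -0.001, -0.056, -0.0] n>=1.4
[-0.176, 0.001, 0.046, -0.001, -0.081, -0.0] n>=2.2
[-0.236, 0.002, 0.062, -0.001, -0.106, -0.0] n>=2.9
[-0.295, 0.002, 0.077, -0.001, -0.122, -0.0] n>=3.7
[-0.335, 0.002, 0.087, -0.001, -0.139, -0.0] n>=4.2
[-0.36, 0.002, 0.094, -0.001, -0.139, -0.0] n>=4.5
```

>>> {"name": "arm_command", "arguments": {
  "commands": [1, -0.026, 0, 0.006, 0, 0, 0, 1, -0.052, 0, 0.012, 0, 0, 0, 1, -0.078, 0, 0.019, 0, 0, 0, 1, -0.104, 0, 0.026, 0, 0, 0, 1, -0.13, 0, 0.032, 0, 0, 0, 1, -0.156, 0, 0.039, 0, 0, 0, 1, -0.182, 0.001, 0.046, 0, 0, 0, 1, -0.208, 0.001, 0.053, 0, 0, 0, 1, -0.234, 0.001, 0.06, 0, 0, 0, 1, -0.26, 0.001, 0.067, 0, 0, 0, 1, -0.26, 0.001, 0.067, 0, 0, 0]
}}

```text
time_s: 8.47
position: [0.488, -0.3822, 0.0218]
tool_rot: [[-0.762, 0.614, 0.205], [0.593, 0.789, -0.159], [-0.259, 0.001, -0.966]]
ft_force: [3.8, -2.5, 2.9]
grip_width: 0.0152
gripper_force: 69.4
```

Run:
```python
from h import *
s=env.observe();print(s["position"],s["q"]); b=np.load("b.npy")
r0=np.array(s["tool_rot"]); g=np.array(s["position"])-r0[:,2]*.0187; m=g-[*b[:2],0]; c,s_=np.cos(b[2]),np.sin(b[2]); print("grasp binframe",c*m[0]+s_*m[1],-s_*m[0]+c*m[1],g[2])
r=rot(-37.8,30)
rows([(tip(g,r),r)]); g[2]=.04; rows([(tip(g,r),r)])
```

```text
[ 0.488  -0.3822  0.0218] [ -50.3685   36.5144   89.9506    5.1739   38.9698 -106.0971]
grasp binframe -0.1535650501345224 0.00011753913716686104 0.03981162922267578
[-0.01, 0.0, -0.001, 0.0, -0.125, -0.001] n>=2.1
[-0.01, 0.0, -0.002, 0.0, -0.125, -0.001] n>=2.1
```

>>> {"name": "arm_command", "arguments": {
  "commands": [0.3, 0, 0, 0, 0, 0, 0, 0.3, 0, 0, 0, 0, 0, 0, 0.3, -0.005, 0, 0, 0, -0.06, 0, 0.3, -0.01, 0, 0, 0, -0.125, 0, 0.3, -0.01, 0, 0, 0, -0.125, 0, 0.3, -0.01, 0, 0, 0, -0.125, 0, 1, -0.01, 0, 0, 0, -0.125, 0, 1, -0.01, 0, 0, 0, -0.125, 0, 1, -0.01, 0, 0, 0, -0.125, 0, 1, -0.01, 0, 0, 0, -0.125, 0, 1, -0.01, 0, 0, 0, -0.125, 0]
}}

```text
time_s: 9.38
position: [0.4905, -0.3839, 0.0218]
tool_rot: [[-0.685, 0.614, 0.393], [0.533, 0.789, -0.304], [-0.497, 0.001, -0.868]]
ft_force: [-5.1, 2.9, 4.4]
grip_width: 0.0154
gripper_force: 69.2
```

```bash
cat >> h.py <<'E'
def bf(p):
    b=np.load("b.npy"); m=np.array(p)-[*b[:2],0]; c,s=np.cos(b[2]),np.sin(b[2]); return np.array([c*m[0]+s*m[1],-s*m[0]+c*m[1],m[2]])
E
python3 - <<'E'
from h import *
s=env.observe();print(s["q"],s["grip_width"]); b=np.load("b.npy"); r0=np.array(s["tool_rot"]); g=np.array(s["position"])-r0[:,2]*.0187; print(bf(g))
rows([(tip(Tb(b,[[x,0,.04]])[0],r0),r0) for x in(-.13,-.115,-.109,-.104,-.098)])
E
```

```text
[ -51.8704   35.2745  100.5574   25.1266   16.6083 -126.3697] 0.015431094699216587
[-0.155   0.0002  0.038 ]
[-0.045, -0.0, 0.021, 0.0, 0.0, 0.0] n>=0.6
[-0.071, -0.0, 0.036, 0.0, 0.0, 0.0] n>=1.0
[-0.082, -0.0, 0.042, 0.0, 0.0, 0.0] n>=1.1
[-0.091, -0.0, 0.047, 0.0, 0.0, 0.0] n>=1.2
[-0.101, -0.0, 0.053, 0.0, 0.0, 0.0] n>=1.4
```

>>> {"name": "arm_command", "arguments": {
  "commands": [1, -0.012, 0, 0.006, 0, 0, 0, 1, -0.024, 0, 0.013, 0, 0, 0, 1, -0.035, 0, 0.019, 0, 0, 0, 1, -0.045, 0, 0.025, 0, 0, 0, 1, -0.054, 0, 0.03, 0, 0, 0, 1, -0.061, 0, 0.034, 0, 0, 0, 1, -0.068, 0, 0.038, 0, 0, 0, 1, -0.074, 0, 0.042, 0, 0, 0, 1, -0.074, 0, 0.042, 0, 0, 0]
}}

```text
time_s: 10.13
position: [0.5247, -0.4105, 0.0218]
tool_rot: [[-0.684, 0.614, 0.394], [0.533, 0.789, -0.305], [-0.498, 0.001, -0.867]]
ft_force: [2.1, 0.9, 0.0]
grip_width: 0.0155
gripper_force: 68.3
```

Run:
```python
from h import *
s=env.observe();print(s["q"]); r0=np.array(s["tool_rot"]); g=np.array(s["position"])-r0[:,2]*.0187; print(bf(g),bf(np.array(s["ft_force"])+[*np.load("b.npy")[:2],0]))
```

```text
[ -50.7207   37.8615   93.4766   18.6706   20.4159 -118.7202]
[-0.1117  0.0002  0.038 ] [1.1301 1.9891 0.0032]
```

>>> {"name": "arm_command", "arguments": {
  "commands": [1, -0.003, 0, 0.0015, 0, 0, 0, 1, -0.006, 0, 0.003, 0, 0, 0, 1, -0.009, 0, 0.005, 0, 0, 0, 1, -0.011, 0, 0.006, 0, 0, 0, 1, -0.011, 0, 0.006, 0, 0, 0]
}}

```text
time_s: 10.55
position: [0.5275, -0.4125, 0.0217]
tool_rot: [[-0.686, 0.614, 0.391], [0.534, 0.79, -0.302], [-0.494, 0.002, -0.869]]
ft_force: [-17.4, 10.2, 14.6]
grip_width: 0.0153
gripper_force: 71.6
```

>>> {"name": "arm_command", "arguments": {
  "commands": [0.2, 0, 0, 0, 0, 0, 0, 0.2, 0, 0, 0, 0, 0, 0, 0.2, 0, 0, 0, 0, 0, 0, 0.2, 0, 0, -0.04, 0, 0, 0, 0.2, 0, 0, -0.1, 0, 0, 0, 0.2, 0, 0, -0.17, 0, 0, 0, 0.2, 0, 0, -0.24, 0, 0, 0, 0.2, 0, 0, -0.24, 0, 0, 0]
}}

```text
time_s: 11.22
position: [0.4818, -0.3775, 0.1314]
tool_rot: [[-0.682, 0.614, 0.397], [0.53, 0.789, -0.31], [-0.504, -0.001, -0.864]]
ft_force: [1.3, -0.8, 0.8]
grip_width: 0.0341
gripper_force: 0.0
```

Run:
```python
from h import *
s=env.observe();print(s["q"],bf(s["position"]),s["ft_force"]); b=np.load("b.npy")
r=rot(-37.8,45)
rows([(Tb(b,[p])[0],r) for p in((-.22,.05,.25),(-.18,.13,.34),(-.101,.130,.274),(-.101,.064,.274))])
t=optics.get_image("top");sd=optics.get_image("side")
S=cv2.resize(sd["image"][180:370,200:350,::-1],None,fx=3,fy=3,interpolation=cv2.INTER_CUBIC)
T=cv2.resize(t["image"][145:285,270:370,::-1],None,fx=3.4,fy=570/140,interpolation=cv2.INTER_CUBIC)
cv2.imwrite("pics/c4.png",np.hstack([S,T]))
```

```text
[ -52.2152   23.9583   96.6235   14.0816   30.6862 -114.6249] [-0.1566 -0.      0.1314] [ 1.2898 -0.8034  0.83  ]
[-0.01, 0.1, -0.269, -0.001, -0.123, -0.0] n>=3.4
[-0.169, 0.26, -0.384, -0.001, -0.123, -0.0] n>=5.9
[-0.239, 0.26, -0.191, -0.001, -0.123, -0.0] n>=4.8
[-0.24, 0.128, -0.191, -0.001, -0.123, -0.0] n>=4.0
```

View pics/c4.png

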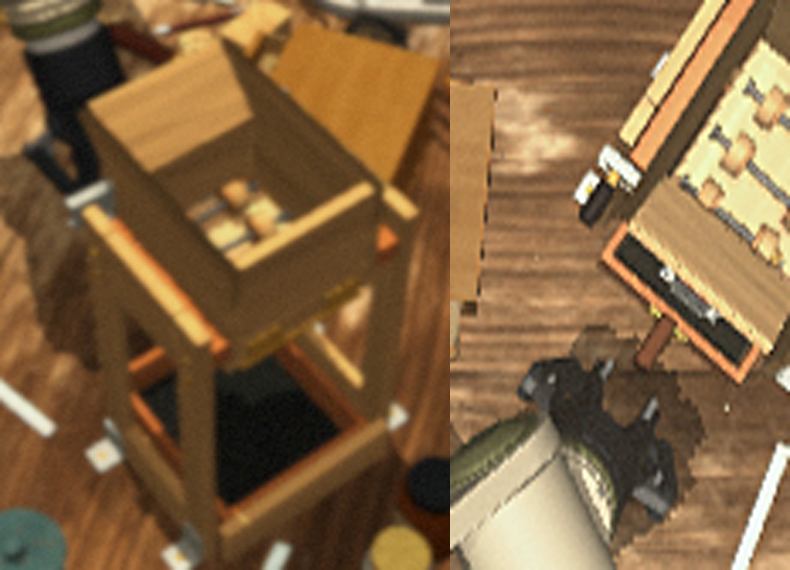

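Run:
```python
from h import *
t=optics.get_image("top")
for p in((315.6,207.6),(355.3,237.9)): print(bf(ray(t,p,.042)))
```

```text
[-0.0826  0.0708  0.042 ]
[-0.0829 -0.0733  0.042 ]
```

>>> {"name": "arm_command", "arguments": {
  "commands": [1, 0, 0.05, -0.135, 0, -0.06, 0, 1, 0, 0.1, -0.27, 0, -0.12, 0, 1, 0, 0.1, -0.27, 0, -0.123, 0, 1, 0, 0.1, -0.27, 0, -0.123, 0, 1, -0.1, 0.2, -0.34, 0, -0.123, 0, 1, -0.17, 0.26, -0.385, 0, -0.123, 0, 1, -0.17, 0.26, -0.385, 0, -0.123, 0, 1, -0.17, 0.26, -0.385, 0, -0.123, 0, 1, -0.17, 0.26, -0.385, 0, -0.123, 0, 1, -0.17, 0.26, -0.385, 0, -0.123, 0]
}}

```text
time_s: 12.2
position: [0.5445, -0.2612, 0.3333]
tool_rot: [[-0.564, 0.613, 0.554], [0.439, 0.79, -0.428], [-0.7, 0.001, -0.714]]
ft_force: [-0.8, 0.3, -1.3]
grip_width: -0.0001
gripper_force: 0.0
```

Run:
```python
from h import *
s=env.observe();print(s["q"],bf(s["position"]),s["ft_force"],s["grip_width"]); b=np.load("b.npy")
r=rot(-37.8,45)
rows([(Tb(b,[p])[0],r) for p in((-.101,.130,.274),(-.101,.064,.274))])
```

```text
[-36.4567   8.2484  88.6607  -1.4395  38.6808 -87.8509] [-0.1783  0.1303  0.3333] [-0.7923  0.3333 -1.2598] -8.598341630697337e-05
[-0.027, -0.001, 0.193, 0.0, -0.005, -0.001] n>=2.3
[-0.028, -0.133, 0.193, 0.0, -0.005, -0.001] n>=2.8
```

>>> {"name": "arm_command", "arguments": {
  "commands": [1, -0.01, 0, 0.06, 0, -0.005, 0, 1, -0.02, 0, 0.12, 0, -0.005, 0, 1, -0.027, 0, 0.16, 0, -0.005, 0, 1, -0.027, 0, 0.193, 0, -0.005, 0, 1, -0.027, 0, 0.193, 0, -0.005, 0, 1, -0.027, -0.02, 0.193, 0, -0.005, 0, 1, -0.027, -0.035, 0.193, 0, -0.005, 0, 1, -0.027, -0.05, 0.193, 0, -0.005, 0, 1, -0.027, -0.065, 0.193, 0, -0.005, 0]
}}

```text
time_s: 12.95
position: [0.5838, -0.3345, 0.2747]
tool_rot: [[-0.556, 0.615, 0.559], [0.435, 0.789, -0.434], [-0.708, 0.002, -0.707]]
ft_force: [3.0, 1.4, -0.8]
grip_width: -0.0001
gripper_force: 1.1
```

>>> {"name": "arm_command", "arguments": {
  "commands": [1, 0, -0.012, 0, 0, 0, 0, 1, 0, -0.024, 0, 0, 0, 0, 1, 0, -0.036, 0, 0, 0, 0, 1, 0, -0.046, 0, 0, 0, 0, 1, 0, -0.054, 0, 0, 0, 0, 1, 0, -0.06, 0, 0, 0, 0, 1, 0, -0.065, 0, 0, 0, 0, 1, 0, -0.065, 0, 0, 0, 0]
}}

```text
time_s: 13.62
position: [0.5652, -0.3597, 0.2757]
tool_rot: [[-0.556, 0.614, 0.561], [0.434, 0.789, -0.434], [-0.709, 0.003, -0.705]]
ft_force: [3.1, 5.6, -2.0]
grip_width: -0.0
gripper_force: 2.8
```

Run:
```python
from h import *
s=env.observe();print(s["q"],bf(s["position"]),bf(np.array(s["ft_force"])+[*np.load("b.npy")[:2],0]))
```

```text
[ -44.4285   17.246    86.9228    9.1919   31.2152 -102.4139] [-0.1015  0.0652  0.2757] [-0.9993  6.3192 -1.985 ]
```

>>> {"name": "arm_command", "arguments": {
  "commands": [1, 0, -0.004, 0, 0, 0, 0, 1, 0, -0.008, 0, 0, 0, 0, 1, 0, -0.011, 0, 0, 0, 0, 1, 0, -0.011, 0, 0, 0, 0]
}}

```text
time_s: 13.95
position: [0.5641, -0.3607, 0.2758]
tool_rot: [[-0.556, 0.611, 0.564], [0.435, 0.792, -0.429], [-0.709, 0.007, -0.705]]
ft_force: [18.7, 21.3, -0.8]
grip_width: 0.0001
gripper_force: 13.3
```

>>> {"name": "arm_command", "arguments": {
  "commands": [1, 0, 0.02, 0, 0, 0, 0, 1, 0, 0.03, 0, 0, 0, 0, 1, 0, 0.03, -0.05, 0, 0, 0, 1, 0, 0.03, -0.12, 0, 0, 0, 1, 0, 0.03, -0.18, 0, 0, 0, 1, 0, 0.03, -0.18, 0, 0, 0, 1, 0, 0.03, -0.18, 0, 0, 0]
}}

```text
time_s: 14.53
position: [0.5203, -0.3138, 0.3415]
tool_rot: [[-0.553, 0.615, 0.562], [0.432, 0.789, -0.438], [-0.712, 0.0, -0.702]]
ft_force: [-0.2, -0.7, -0.2]
grip_width: -0.0
gripper_force: 0.0
```

Run:
```python
from h import *
s=env.observe();print(s["q"],bf(s["position"]),s["ft_force"]); b=np.load("b.npy")
r=rot(-37.8,45)
rows([(Tb(b,[p])[0],r) for p in((-.172,0,.342),(-.112,0,.282),(-.092,0,.282))])
t=optics.get_image("top");sd=optics.get_image("side")
T=cv2.resize(t["image"][145:245,300:400,::-1],None,fx=5.5,fy=5.5,interpolation=cv2.INTER_CUBIC)
cv2.imwrite("pics/c5.png",T)
```

```text
[-44.1838   7.6867  88.4971   7.1525  38.779  -99.9726] [-0.1651  0.0739  0.3415] [-0.243  -0.7489 -0.1955]
[0.009, -0.148, -0.01, -0.001, 0.004, -0.001] n>=1.8
[0.01, -0.148, 0.159, -0.001, 0.004, -0.001] n>=2.6
[-0.018, -0.147, 0.188, -0.001, 0.004, -0.001] n>=2.9
```

View pics/c5.png

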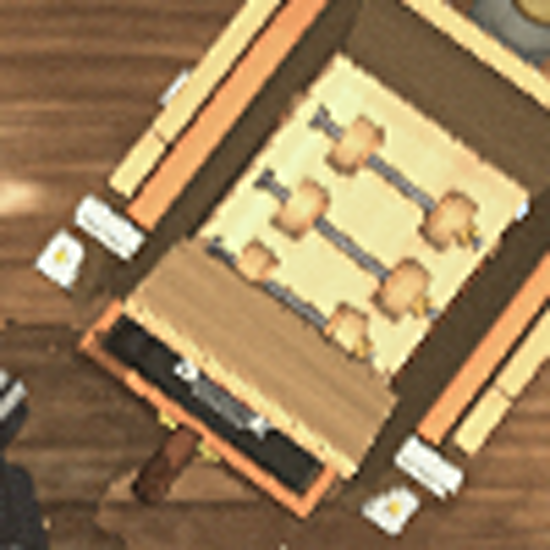

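The knob, formerly at crop (85,265), has gone under the apron, so the slide is off. The tray sits square under the bin, so I'm pressing the lever.

>>> {"name": "arm_command", "arguments": {
  "commands": [1, 0.01, -0.07, -0.01, 0, 0.004, 0, 1, 0.01, -0.148, -0.01, 0, 0.004, 0, 1, 0.01, -0.148, -0.01, 0, 0.004, 0, 1, 0.01, -0.148, 0.05, 0, 0.004, 0, 1, 0.01, -0.148, 0.11, 0, 0.004, 0, 1, 0.01, -0.148, 0.159, 0, 0.004, 0, 1, 0.01, -0.148, 0.159, 0, 0.004, 0, 1, 0.003, -0.148, 0.166, 0, 0.004, 0, 1, -0.004, -0.148, 0.174, 0, 0.004, 0, 1, -0.011, -0.148, 0.181, 0, 0.004, 0, 1, -0.018, -0.148, 0.188, 0, 0.004, 0, 1, -0.018, -0.148, 0.188, 0, 0.004, 0]
}}

```text
time_s: 15.63
position: [0.5328, -0.4167, 0.2799]
tool_rot: [[-0.561, 0.614, 0.556], [0.437, 0.789, -0.431], [-0.703, 0.001, -0.711]]
ft_force: [-3.7, 3.0, 0.5]
grip_width: 0.0003
gripper_force: 2.2
```

Run:
```python
from h import *
s=env.observe();print(s["q"],bf(s["position"]),bf(np.array(s["ft_force"])+[*np.load("b.npy")[:2],0]))
```

```text
[ -51.8247   17.6027   85.3659   17.506    34.458  -114.5455] [-0.0922  0.0003  0.2799] [-4.7195  0.0884  0.4532]
```

>>> {"name": "arm_command", "arguments": {
  "commands": [1, -0.003, 0, 0.003, 0, 0, 0, 1, -0.006, 0, 0.006, 0, 0, 0, 1, -0.006, 0, 0.006, 0, 0, 0, 1, -0.006, 0, 0.006, 0, 0, 0]
}}

```text
time_s: 15.97
position: [0.5342, -0.4176, 0.2795]
tool_rot: [[-0.563, 0.614, 0.554], [0.438, 0.79, -0.429], [-0.701, 0.001, -0.714]]
ft_force: [-21.9, 12.8, 7.2]
grip_width: 0.0002
gripper_force: 13.6
```

Run:
```python
from h import *
s=env.observe();print(bf(s["position"]),bf(np.array(s["ft_force"])+[*np.load("b.npy")[:2],0]))
t=optics.get_image("top");sd=optics.get_image("side")
S=cv2.resize(sd["image"][180:370,200:350,::-1],None,fx=3,fy=3,interpolation=cv2.INTER_CUBIC)
T=cv2.resize(t["image"][145:250,300:366,::-1],None,fx=5.1,fy=570/105,interpolation=cv2.INTER_CUBIC)
cv2.imwrite("pics/c6.png",np.hstack([S,T]))
```

```text
[-0.0905  0.0004  0.2795] [-25.1396  -3.2638   7.1877]
```

View pics/c6.png

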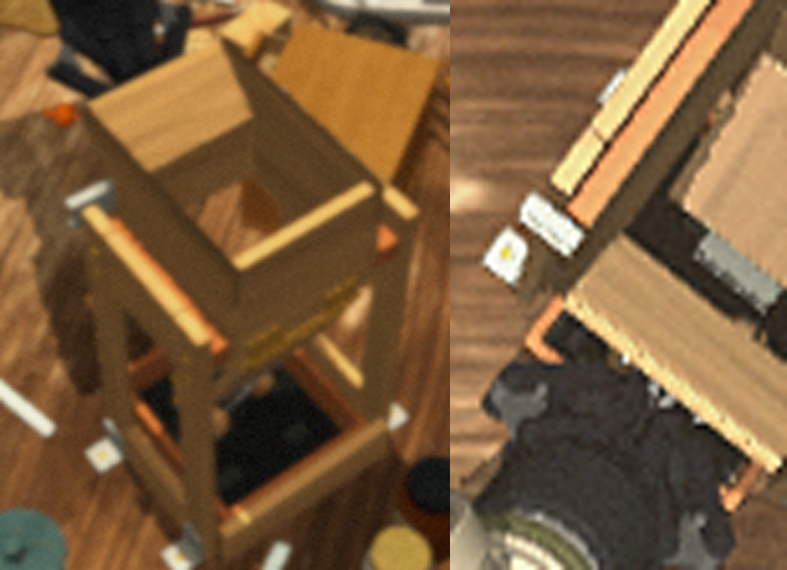

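>>> {"name": "arm_command", "arguments": {
  "commands": [1, 0.006, 0, -0.02, 0, 0, 0, 1, 0.006, 0, -0.06, 0, 0, 0, 1, 0.006, 0, -0.12, 0, 0, 0, 1, 0.006, 0, -0.18, 0, 0, 0, 1, 0.006, 0, -0.25, 0, 0, 0, 1, 0.006, 0, -0.25, 0, 0, 0, 1, 0.006, 0, -0.25, 0, 0, 0, 1, 0.006, 0, -0.25, 0, 0, 0, 1, 0.006, 0, -0.25, 0, 0, 0, 1, 0.006, 0, -0.25, 0, 0, 0]
}}

```text
time_s: 16.9
position: [0.4653, -0.3643, 0.3648]
tool_rot: [[-0.561, 0.614, 0.555], [0.438, 0.789, -0.43], [-0.702, 0.002, -0.712]]
ft_force: [0.0, 0.7, -0.6]
grip_width: 0.0002
gripper_force: 0.0
```

Run:
```python
from h import *
s=env.observe();print(bf(s["position"]),s["ft_force"])
b=np.load("b.npy")
sd=optics.get_image("side");t=optics.get_image("top")
# non-dark blobs on the tray floor seen through the open frame; front wall line in the top view
for n,d in(("side",sd),("top",t)):
    im=d["image"]; H=[]
    X=np.arange(-.076,.077,.005);Y=np.arange(-.064,.065,.0055)
    print(n)
    for x in X[::-1]:
        uv=np.round(proj(d,Tb(b,[[x,y,.02] for y in Y[::-1]]))).astype(int)
        print("".join("#" if im[v,u].max()>75 and im[v,u,0]>1.15*im[v,u,2] else "." for u,v in uv))
uv=np.round(proj(t,Tb(b,[[x,0.06,.042] for x in np.arange(-.1,-.069,.002)]))).astype(int)
print([t["image"][v,u].tolist() for u,v in uv])
```

```text
[-0.1776  0.0003  0.3648] [ 0.015   0.7393 -0.5903]
side
########################
########################
#......................#
.......................#
.......................#
.......................#
.......................#
......................##
#....................###
.....................###
....................####
...................#####
...................#####
..................######
...............#########
..............##########
....###......###########
#...###......########..#
#...#####.....#######..#
#...####......#######..#
####################...#
###################...##
###################...##
##########..#######....#
##########.########...##
##################....##
##################....##
#################.....##
#################.....##
#################.....##
##################....##
top
########################
.######################.
.#######################
.#######################
.#######################
.######################.
.#######################
.#######################
..#####.#.#######.#####.
.......................#
.........#..............
........####.##.........
........................
........................
..............####......
########################
########################
########################
########################
########################
########################
########################
########################
########################
########################
########################
......###.....#.#.......
......##.....#.........#
...........#...........#
........................
##############.#########
[[160, 120, 82], [174, 131, 91], [159, 119, 83], [159, 119, 83], [100, 69, 42], [100, 69, 42], [97, 64, 43], [164, 104, 67], [248, 168, 108], [250, 169, 109], [187, 117, 74], [128, 76, 49], [30, 27, 22], [30, 27, 22], [49, 41, 31], [54, 50, 39]]
```

Run:
```python
from h import *
for n in("top","side"):
    a=cv2.imread(f"pics/{n}0.png"); d=optics.get_image(n); c=cv2.resize(d["image"][:,:,::-1],(784,588),interpolation=cv2.INTER_CUBIC)
    m=(cv2.absdiff(cv2.GaussianBlur(a,(0,0),2),cv2.GaussianBlur(c,(0,0),2)).max(2)>35).astype(np.uint8)
    k,_,st,ce=cv2.connectedComponentsWithStats(m)
    print(n,[(x[:5].tolist()) for x in st[1:] if x[4]>40])
```

```text
top [[468, 218, 85, 83, 2836], [431, 264, 14, 17, 152], [441, 280, 10, 16, 72], [448, 285, 23, 18, 185], [413, 304, 45, 31, 689], [478, 309, 22, 18, 208], [464, 312, 34, 48, 333], [490, 323, 15, 12, 73], [391, 330, 20, 23, 135], [446, 330, 15, 17, 165], [399, 344, 12, 9, 54], [468, 346, 21, 19, 206], [142, 354, 336, 234, 29196], [402, 401, 20, 27, 231], [39, 405, 10, 10, 65], [36, 449, 56, 13, 352], [107, 455, 51, 7, 252], [151, 461, 21, 12, 81], [44, 469, 148, 119, 6827], [214, 478, 8, 13, 45], [0, 483, 41, 19, 243], [0, 493, 78, 95, 5277], [195, 494, 15, 10, 82], [187, 502, 49, 43, 1068], [154, 512, 34, 28, 414], [131, 556, 13, 32, 194], [305, 569, 21, 19, 242], [263, 573, 32, 15, 319], [121, 581, 10, 7, 50], [75, 583, 13, 5, 53]]
side [[144, 0, 23, 130, 1476], [193, 0, 103, 137, 7818], [328, 11, 28, 10, 185], [347, 36, 11, 11, 85], [327, 57, 9, 13, 94], [162, 75, 21, 40, 483], [167, 117, 11, 24, 212], [218, 122, 34, 24, 357], [122, 125, 69, 51, 1751], [243, 124, 124, 154, 6535], [253, 146, 8, 9, 55], [314, 152, 9, 26, 159], [197, 158, 68, 78, 2388], [132, 169, 22, 18, 141], [159, 180, 24, 30, 424], [190, 183, 33, 26, 316], [158, 199, 20, 27, 195], [246, 212, 21, 11, 155], [239, 220, 31, 30, 540], [161, 224, 19, 12, 118], [172, 239, 24, 32, 441], [210, 256, 44, 21, 287], [259, 268, 89, 146, 5346], [377, 337, 37, 35, 586], [379, 343, 11, 10, 74], [299, 360, 23, 46, 631], [316, 409, 8, 8, 42], [339, 408, 13, 9, 77], [340, 416, 14, 10, 79], [382, 420, 38, 64, 1308], [345, 428, 20, 33, 331], [379, 443, 6, 9, 42], [405, 446, 45, 35, 212], [382, 487, 14, 7, 69]]
```

```bash
python3 -c "
from rig import env
print(env.close_job())"
```

```text
the job is handed in; nothing more can be done
None
```

The job is handed in at about 17 s of the 61 s: the tray is home, the slide is fully off, and the lever was pressed to its stop. The floor swung open over the tray. I did not count all three clamps in it, because my 10 views were used up. A comparison of the first and last pictures showed no change at the glue pot or calliper; the arm blocked part of the gouge's area, but the gripper never came near it.

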